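# Tap a stuck stage insert free

## Robot

A 6-joint arm with a two-finger parallel gripper is mounted at the origin on the work surface. World frame = base frame: x ahead of the robot, y to its left, z up, the work surface at z = 0. Lengths are in m, angles in rad, forces in N, time in s.
With the tool pointing down it reaches from about 0.35 to 0.975 m from the base axis. Payload 4.9 kg.
Tool frame: the origin (TCP) lies midway between the tips of the shut fingers; the grasp point (between the pads) lies 19 mm behind it (manip.grip_point_offset is the distance from the TCP to the grasp point, in m); z points along the fingers, y is the direction in which the jaws open and shut (so a half turn about z gives the same grasp; the last joint's range is limited). The gripper opens to 85 mm and grips with 20 to 120 N. Pads are 22 mm wide; open, the fingers measure 114 mm over their backs; the gripper's body (76 mm by 85 mm) begins 54 mm behind the grasp point. The pads swing forward as they close: fully open they stand 13 mm farther back than shut.
Start: joints at [0.992, 0.053, 1.613, -0, 1.476, -0.119], TCP at [0.277, 0.56, 0.231] pointing down, gripper open.
Joint ranges: [-3.01, 3.01], [-1.01, 2.22], [0.06, 2.58], [-1.02, 4.17], [0.09, 2.62], [-3.14, 3.14]. Speed limits (rad/s): [2.57, 2.57, 3.14, 3.14, 3.14, 3.14].

## Interface

Orientations are given as a unit quaternion [w, x, y, z].
In Python, from plant import manip gives the robot as it stands. The module is installed in compiled form; this text tells all that it offers.
- The arm moves only by the tool send_rows, never from a script. Its argument "steps" is a list of rows, each a list of 6 numbers: the shift along the tool's x, y, z in m, then the turn, a rotation vector about the tool's x, y, z in degrees. In form: [[dx, dy, dz, wx, wy, wz], ...]. A call has 1 to 8 rows; each row shifts and turns the commanded pose from where the row before left it, along the tool's axes as they then stand; what a row does not reach is not made up. A row lasts 1/8 s, in which the tool goes at most 62.5 mm and 10.7 degrees, less where a joint would pass 70% of its speed; a pose out of reach is approached as far as the arm can. A call is refused whole if a number of a shift passes 0.0625 or a number of a turn 10.7, either way. A call with a gripper value outside its range is refused whole. "grip" is the opening, from 0 (shut) to 1 (fully open), set as the call begins (left out, the last holds). The fingers move at their own pace and stop on an object; the grip force is fixed at half the most. Time passes only in rows, so rows that do not move let the fingers close. It gives the time, the measured TCP pose, the force and the opening at its end, in the units of the state.
- manip.state(): the state, without advancing time (a new reading comes with each control period).
- manip.grab_frame(name): name is "scene" or "top" or "wrist"; returns the picture (400x640x3 uint8, blue, green, red); there is no depth.
- manip.get_calibration(name): a dict with "K" (3x3 intrinsics, pixels), "R" (3x3) and "t" (3): a world point X has camera coordinates R X + t. Camera axes: x right, y down, z forward; pixel columns grow to the right and rows downward; lengths in m; the calibration is good to about 2 mm. A picture is of the moment at which its call begins: read the wrist's pose just before it. get_calibration takes no time and is no camera call; for the wrist camera it gives the pose at the moment of the call.
- manip.job_done(): hands the job in, once; it reports no verdict.
The state is a dict: "time": time; "joint_pos": joint angles; "joint_vel": joint speeds; "joint_efforts": joint torques, N m; "tool_pos": TCP position; "tool_rot": TCP orientation; "contact_force": force on the tool from outside, world axes, zero at the start; "ft_torque": the same for the moment, N m; "gripper_width": opening from 0.0 (shut) to 1.0 (fully open).
Only numpy, scipy, OpenCV 4.12 (cv2) and the standard library are available. Lean on these libraries where they do the work, as an engineer would, in place of code of your own. Each camera call takes 0.05 s, during which the arm holds its last target.

## Task

The metal insert is stuck between the brass gibs of the microscope stage. Take the mallet, and with light taps of its white face on the two red-marked ends of the insert in turn, walk the insert along the stage, away from the marked side, until both of its ends are clear of the gibs; keep it on the deck and do not touch it with the gripper or hit it hard. Then stand the mallet back upright on its blue mat, leaving the other things alone.

Things in the scene. Friction and masses are not known exactly. Their poses are not given: they have to be found in the camera images.
- stage: Fixed white stage, 150 x 170 mm, deck 20 mm above the table, from x = -70 to +80 mm. Origin on the table under the channel's middle line; x is the direction the insert must travel, y left, z up. Dark rails at y = +-61 to 81 mm, x = -46 to +76 mm, up to 38 mm above the table: the channel is 121.6 mm wide and the insert jams if skewed over about 1.5 degrees. Behind x = -46 mm there are no rails.
- gib_end_left (a point): Front end of the left brass spring gib (stage x = -8, y = +60 mm, 32 mm above the table). The gib, 8 mm long, shows in a gap of the rail and presses the insert's side with about 14 N; this friction holds the insert. That end is free once the insert's rear edge is past this point along the stage's x; the gib then springs 2 mm into the channel behind it.
- gib_end_right (a point): Front end of the right brass spring gib (stage x = -8, y = -60 mm, 32 mm above the table). The gib, 8 mm long, shows in a gap of the rail and presses the insert's side with about 14 N; this friction holds the insert. That end is free once the insert's rear edge is past this point along the stage's x; the gib then springs 2 mm into the channel behind it.
- insert: Loose aluminium insert, 70 (x) x 120 (y) x 26 mm high, 0.25 kg, round window, across the channel on the deck, slightly skew. Origin: centre of its underside, x the travel direction. Pushing one end forward at its red mark takes about 11 to 15 N; the middle, or an end already jammed ahead, over 18 N. Over 18 N from the mallet is a hard blow and fails. Once free it slides at 1 to 3 N.
- pad_left (a point): Red mark at the left (y = +45 mm) end of the insert's rear (-x) face, where to tap: 18 mm wide, 14 mm high, centre 15 mm above the insert's underside (35 mm above the table).
- pad_right (a point): The same red mark at the right (y = -45 mm) end of the rear face.
- mallet: Mallet, 0.25 kg, standing head down, handle up, on the blue mat. Origin: centre of the head's underside, z up along the handle. Head 64 mm long (x, striking direction; flat, slick white faces 14 mm wide at x = +-32 mm, either will do), 22 wide (y), 24 high. Square wooden handle 20 x 20 mm (sides along x and y), 24 to 82 mm above the origin.
- mallet_grip (a point): Point on the handle's axis, 46 mm above the mallet's origin (22 mm above the head), a good place to grip: held low, just above the head, the mallet does not pivot in the fingers when it taps.
- mat: Fixed blue mat, 110 x 110 x 4 mm, where the mallet starts and must stand at the end. Origin at the centre of its underside.
- ring_gauge: Steel ring, 60 mm across, 20 mm high, lying on a thin wooden board; leave it alone. Origin at the centre of its underside.
- loupe: Black loupe, 40 mm across, 42 mm high, beyond the stage; leave it alone. Origin at the centre of its underside.
- caliper: Steel caliper lying flat beyond the stage, 170 mm long, 8 mm thick; leave it alone. Origin under the middle of its beam.
Things that resemble listed ones, but are neither listed nor needed, are in the scene too. Of the things that look like the stage, take the one that is farthest to the robot's left at the start.

How it is judged:
By the outcome, as a careful person would: the job done as asked, in the order asked, and still so for the second after the job is handed in, with the robot touching nothing.
It also fails if it takes over 72 s, if anything falls off the work surface, if the arm or the gripper's body presses on something with over 40 N, if the wrist force passes 120 N, or if a joint passes its speed limit or range.

## Working session

There is one attempt and no reset: what is moved stays moved. The work goes in short steps, Python scripts to look and compute and a tool call to move; the robot and the scene stay as the last step left them, time stands still between calls to the robot, and variables do not carry over. Pictures are saved under pics/ and viewed, and the job is handed in when it is done.

Besides the shell and the picture viewer there is one more tool, called after "Request:" as a command line: name --pt "numbers of a row" for each row, then --argument value for the rest. send_rows: Moves the arm, as the interface text tells. Its arguments: {"type":"object","properties":{"steps":{"type":"array"},"grip":{"type":"number"}},"required":["steps"]}

```bash
mkdir -p pics; python3 - <<'E'
from plant import manip
import cv2
s=manip.state()
print({k:s[k] for k in('time','tool_pos','tool_rot','contact_force','gripper_width')}, manip.grip_point_offset)
for n in("scene","top"):
    im=manip.grab_frame(n); cv2.imwrite(f'pics/{n}0.png',im)
    c=manip.get_calibration(n); print(n,c)
E
```

```text
{'time': 0.0, 'tool_pos': array([0.27702216, 0.55955133, 0.2300658 ]), 'tool_rot': array([-3.41351814e-04,  2.27885741e-01,  9.73687348e-01, -9.59876792e-04]), 'contact_force': array([0.92600363, 0.36657715, 0.40045139]), 'gripper_width': 1.0033863539546148} 0.0187
scene {'K': array([[435.0777445 ,   0.        , 317.96036297],
       [  0.        , 435.0777445 , 197.3212633 ],
       [  0.        ,   0.        ,   1.        ]]), 'R': array([[ 0.53536293,  0.84458945, -0.00742924],
       [ 0.48159996, -0.3124758 , -0.81879201],
       [-0.69386455,  0.43477297, -0.5740422 ]]), 't': array([-0.19690933, -0.22093114,  1.64280918])}
top {'K': array([[517.3145121 ,   0.        , 324.09405672],
       [  0.        , 517.3145121 , 202.5632142 ],
       [  0.        ,   0.        ,   1.        ]]), 'R': array([[-0.00501914, -0.99994934, -0.00872473],
       [-0.99830298,  0.00551669, -0.05797177],
       [ 0.05801696,  0.00841896, -0.9982801 ]]), 't': array([-0.06087846,  0.47901428,  1.49641086])}
```

View pics/scene0.png

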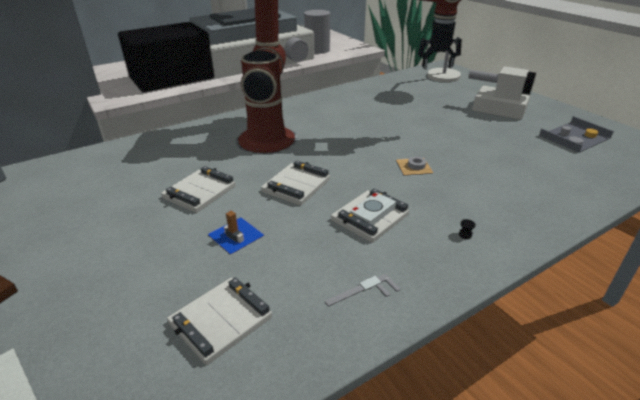

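View pics/top0.png

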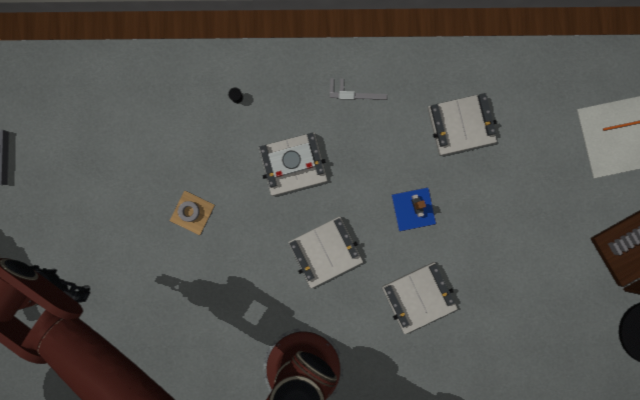

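The top view has four stages. The leftmost, at about (293,165), holds the insert, with red marks on its lower (near) side. The mallet is on the blue mat at (415,208). I'll enlarge both.

```bash
python3 - <<'E'
import cv2
im=cv2.imread('pics/top0.png')
cv2.imwrite('pics/c1.png',cv2.resize(im[125:205,250:340],None,fx=8,fy=7.5*8/7.5/8*7.4,interpolation=cv2.INTER_CUBIC)) if 0 else cv2.imwrite('pics/c1.png',cv2.resize(im[125:200,250:340],None,fx=8,fy=8,interpolation=cv2.INTER_CUBIC))
cv2.imwrite('pics/c2.png',cv2.resize(im[180:240,380:450],None,fx=10,fy=10,interpolation=cv2.INTER_CUBIC))
im=cv2.imread('pics/scene0.png')
cv2.imwrite('pics/c3.png',cv2.resize(im[175:250,320:420],None,fx=8,fy=8,interpolation=cv2.INTER_CUBIC))
E
```

```text
(no output)
```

View pics/c1.png

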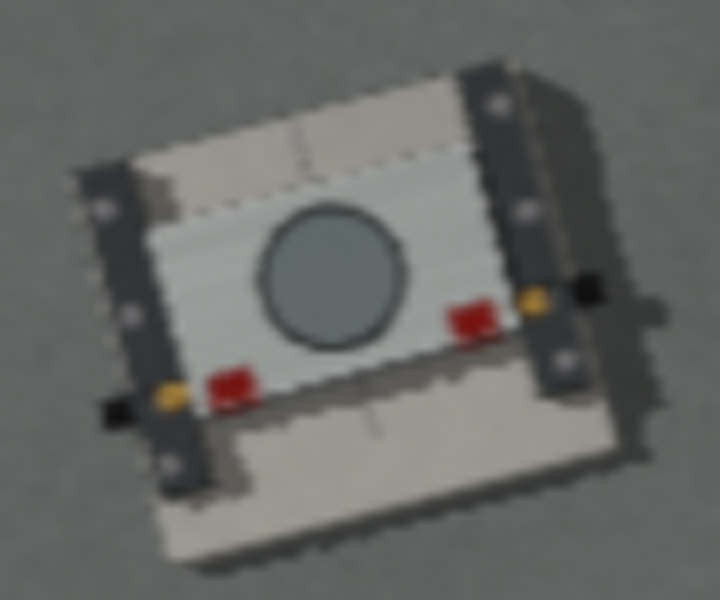

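View pics/c2.png

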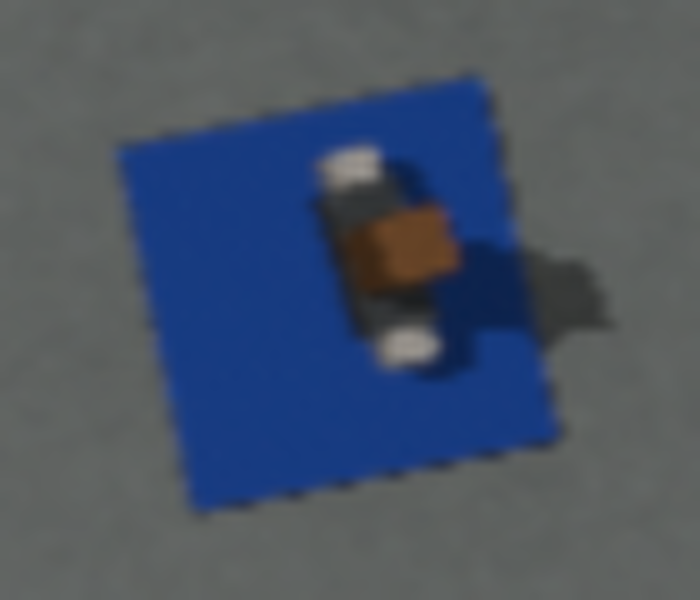

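View pics/c3.png

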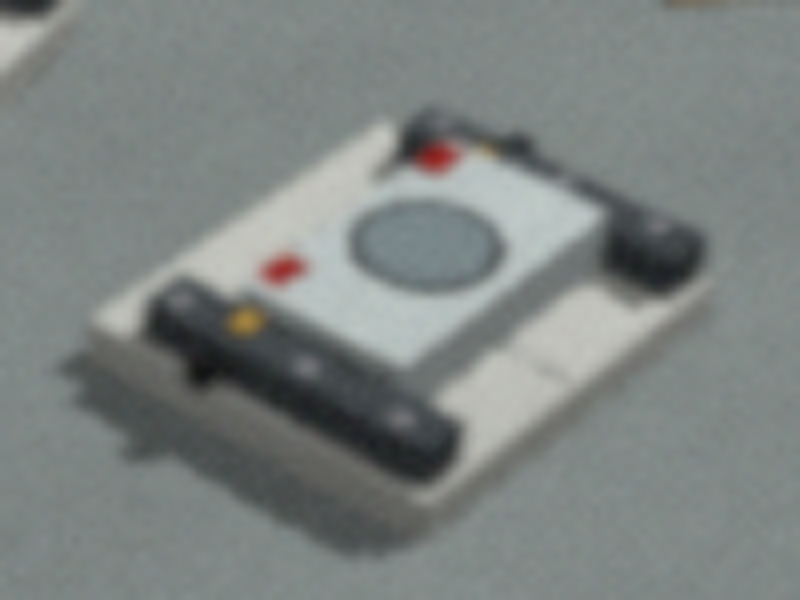

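```bash
cat > h.py <<'E'
import numpy as np, cv2
from scipy.optimize import least_squares
from scipy.spatial.transform import Rotation as Ro
def proj(c,X):
    X=np.atleast_2d(X); p=(c['R']@X.T).T+c['t']; p=p@np.array(c['K']).T; return p[:,:2]/p[:,2:]
def ray(c,uv,z):
    d=c['R'].T@np.linalg.inv(c['K'])@np.array([uv[0],uv[1],1.]); o=-c['R'].T@c['t']
    return o+d*(z-o[2])/d[2]
def crop(uv,off,s): return [(uv[0]+.5)/s-.5+off[0],(uv[1]+.5)/s-.5+off[1]]
def T2(p,L):
    L=np.atleast_2d(L); c,s=np.cos(p[2]),np.sin(p[2])
    return np.c_[p[0]+c*L[:,0]-s*L[:,1],p[1]+s*L[:,0]+c*L[:,1],L[:,2]]
def fit(obs,p0): # obs: list of (calib, local xyz, uv)
    f=lambda p:np.concatenate([(proj(c,T2(p,l))[0]-uv) for c,l,uv in obs])
    r=least_squares(f,p0,loss='soft_l1'); return r.x,np.round(r.fun.reshape(-1,2),2)
E
python3 - <<'E'
from h import *
from plant import manip
c=manip.get_calibration('top')
o=(250,125)
L={(-.07,.085,.02):(170,562),(-.07,-.085,.02):(617,443),(.076,.081,.038):(78,170),(.076,.061,.038):(130,160),(.076,-.061,.038):(458,75),(.076,-.081,.038):(507,60),(-.046,.081,.038):(168,500),(-.046,.061,.038):(210,487),(-.046,-.061,.038):(543,400),(-.046,-.081,.038):(590,387)}
p,r=fit([(c,np.array(k),crop(v,o,8)) for k,v in L.items()],[.6,.05,.25]); print('stage',p,r.tolist())
# insert top corners z=.046
I={(.035,.06,.046):(148,228),(.035,-.06,.046):(470,148),(-.035,.06,.046):(203,416),(-.035,-.06,.046):(518,330)}
q,r=fit([(c,np.array(k),crop(v,o,8)) for k,v in I.items()],p); print('insert',q,r.tolist())
d=q[:2]-p[:2];cs,sn=np.cos(p[2]),np.sin(p[2]);print('in stage',cs*d[0]+sn*d[1],-sn*d[0]+cs*d[1],np.degrees(q[2]-p[2]))
o=(380,180)
M={(.055,.055,.004):(118,147),(.055,-.055,.004):(487,75),(-.055,.055,.004):(195,513),(-.055,-.055,.004):(562,437)}
m,r=fit([(c,np.array(k),crop(v,o,10)) for k,v in M.items()],[.55,-.2,.2]); print('mat',m,r.tolist())
a=ray(c,crop((352,165),o,10),.028);b=ray(c,crop((408,346),o,10),.028)
print('head',(a+b)/2,np.linalg.norm(a-b),np.degrees(np.arctan2(*(a-b)[1::-1])))
print('handle top',ray(c,crop((427,245),o,10),.086))
E
```

```text
stage [0.58831163 0.02649946 0.24943446] [[-0.0, 0.78], [0.62, 0.97], [-0.26, 0.28], [-0.06, -0.2], [-0.25, -0.16], [0.31, -0.02], [-1.15, -0.31], [0.32, -0.43], [-0.3, -0.21], [0.54, -0.33]]
insert [0.60092436 0.02964569 0.25455883] [[0.06, 0.19], [0.16, -0.49], [-0.7, 0.11], [0.38, 0.14]]
in stage 0.012999062699035698 -6.466466718052163e-05 0.2936046791661042
mat [ 0.45945258 -0.32557287  0.19182738] [[0.04, -0.12], [-0.16, -0.25], [-0.02, 0.07], [0.14, 0.3]]
head [ 0.46905607 -0.33318065  0.028     ] 0.05458656013926217 16.305746386097653
handle top [ 0.46884523 -0.33626431  0.086     ]
```

```bash
cat >> h.py <<'E'
def yawrot(jaw_deg): # tool down, tool y axis at world angle jaw_deg
    a=np.radians(jaw_deg); y=np.array([np.cos(a),np.sin(a),0]); z=np.array([0,0,-1.]); x=np.cross(y,z)
    return Ro.from_matrix(np.c_[x,y,z])
def cur(s): return np.array(s['tool_pos']), Ro.from_quat(np.array(s['tool_rot'])[[1,2,3,0]])
def plan(P,R,P1,jaw,n,turn=None):
    R1=yawrot(jaw)
    w=(R.inv()*R1).as_rotvec(degrees=True)
    if turn is not None: # choose direction of turn
        if np.sign(w[2])!=np.sign(turn) and abs(w[2])>1: w=w*(1-360/np.linalg.norm(w))
    rows=[];p=np.array(P);r=R
    for i in range(n):
        d=r.inv().apply((np.array(P1)-p)/(n-i)); d=np.round(d,4)
        ww=np.round(w/n,2); rows.append([*map(float,d),*map(float,ww)])
        p=p+r.apply(d); r=r*Ro.from_rotvec(ww,degrees=True)
    print('end',p.round(4),'jaw',np.degrees(np.arctan2(r.as_matrix()[1,1],r.as_matrix()[0,1])).round(2))
    for i in range(0,n,8): print(rows[i:i+8])
    return p,r
E
python3 - <<'E'
from h import *
from plant import manip
P,R=cur(manip.state())
plan(P,R,[.469,-.335,.17],-73.7,16,1)
E
```

```text
end [ 0.469 -0.335  0.17 ] jaw -73.63
[[-0.0356, -0.0448, 0.0038, -0.0, 0.01, 8.58], [-0.0418, -0.039, 0.0038, -0.0, 0.01, 8.58], [-0.0472, -0.0323, 0.0038, -0.0, 0.01, 8.58], [-0.0515, -0.0249, 0.0038, -0.0, 0.01, 8.58], [-0.0546, -0.0169, 0.0038, -0.0, 0.01, 8.58], [-0.0565, -0.0086, 0.0038, -0.0, 0.01, 8.58], [-0.0572, -0.0001, 0.0038, -0.0, 0.01, 8.58], [-0.0565, 0.0085, 0.0038, -0.0, 0.01, 8.58]]
[[-0.0547, 0.0168, 0.0038, -0.0, 0.01, 8.58], [-0.0515, 0.0248, 0.0038, -0.0, 0.01, 8.58], [-0.0473, 0.0322, 0.0037, -0.0, 0.01, 8.58], [-0.0419, 0.0389, 0.0037, -0.0, 0.01, 8.58], [-0.0357, 0.0447, 0.0038, -0.0, 0.01, 8.58], [-0.0286, 0.0495, 0.0037, -0.0, 0.01, 8.58], [-0.0208, 0.0532, 0.0037, -0.0, 0.01, 8.58], [-0.0127, 0.0558, 0.0038, -0.0, 0.01, 8.58]]
```

Request:
send_rows --pt "-0.0356 -0.0448 0.0038 0 0 8.58" --pt "-0.0418 -0.039 0.0038 0 0 8.58" --pt "-0.0472 -0.0323 0.0038 0 0 8.58" --pt "-0.0515 -0.0249 0.0038 0 0 8.58" --pt "-0.0546 -0.0169 0.0038 0 0 8.58" --pt "-0.0565 -0.0086 0.0038 0 0 8.58" --pt "-0.0572 0 0.0038 0 0 8.58" --pt "-0.0565 0.0085 0.0038 0 0 8.58" --grip 1

```text
time: 1.1
tool_pos: [0.3732, 0.1111, 0.2005]
tool_rot: [0.0, 0.739, 0.674, 0.0]
contact_force: [1.2, -0.2, 0.8]
gripper_width: 1.001
```

Request:
send_rows --pt "-0.0547 0.0168 0.0038 0 0 8.58" --pt "-0.0515 0.0248 0.0038 0 0 8.58" --pt "-0.0473 0.0322 0.0037 0 0 8.58" --pt "-0.0419 0.0389 0.0037 0 0 8.58" --pt "-0.0357 0.0447 0.0038 0 0 8.58" --pt "-0.0286 0.0495 0.0037 0 0 8.58" --pt "-0.0208 0.0532 0.0037 0 0 8.58" --pt "-0.0127 0.0558 0.0038 0 0 8.58"

```text
time: 2.1
tool_pos: [0.4694, -0.3362, 0.1702]
tool_rot: [-0.0, 0.99, 0.14, -0.0]
contact_force: [0.3, 0.8, 1.1]
gripper_width: 1.001
```

```bash
python3 - <<'E'
from h import *
from plant import manip
import pickle
s=manip.state(); print(s['time'],s['tool_pos'],s['tool_rot'],s['joint_pos'])
c=manip.get_calibration('wrist'); im=manip.grab_frame('wrist'); cv2.imwrite('pics/w1.png',im); pickle.dump(c,open('w1.pkl','wb'))
print(c)
E
```

```text
2.1 [ 0.46937682 -0.33624833  0.17023905] [-3.45998444e-04  9.90188904e-01  1.39734734e-01 -1.39303674e-04] [-7.50602136e-01 -1.42236555e-02  1.78442754e+00  2.22870752e-04
  1.37210204e+00  5.39763069e-01]
{'K': array([[346.02782531,   0.        , 320.57593296],
       [  0.        , 346.02782531, 197.19008803],
       [  0.        ,   0.        ,   1.        ]]), 'R': array([[ 2.76833032e-01, -9.60917766e-01, -7.20754067e-04],
       [-9.14844254e-01, -2.63788931e-01,  3.05737455e-01],
       [-2.93978679e-01, -8.39788491e-02, -9.52115586e-01]]), 't': array([-0.45257054,  0.31943018,  0.43143477])}
```

View pics/w1.png

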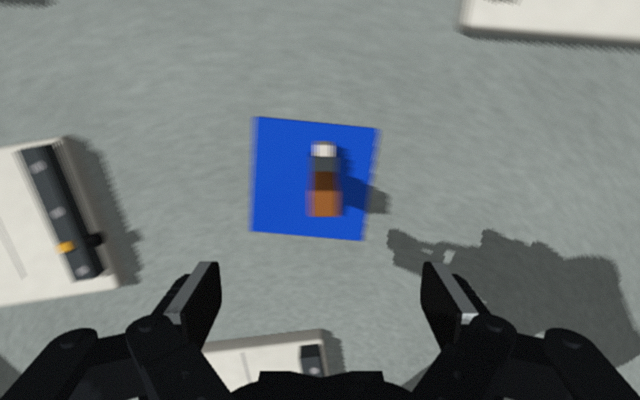

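```bash
python3 - <<'E'
import cv2
im=cv2.imread('pics/w1.png')
cv2.imwrite('pics/w1c.png',cv2.resize(im[110:250,240:400],None,fx=4,fy=4,interpolation=cv2.INTER_CUBIC))
E
```

```text
(no output)
```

View pics/w1c.png

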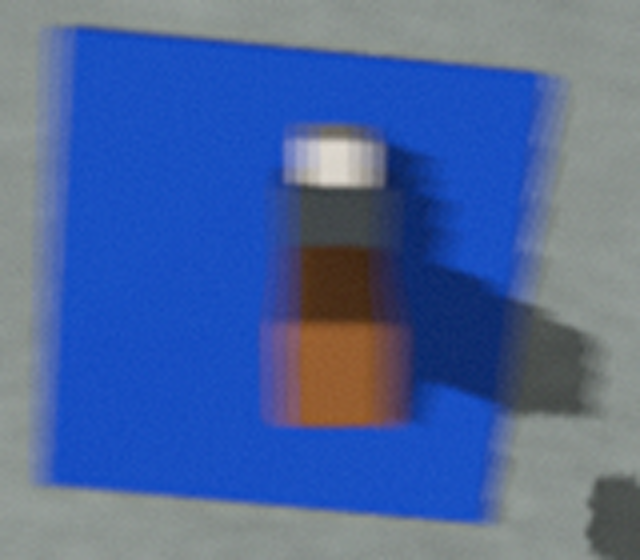

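The wrist picture shows the mallet upright near the mat's centre, but smeared sideways because the arm was still settling. I'll retake it.

```bash
python3 - <<'E'
from h import *
from plant import manip
import pickle
s=manip.state(); print(s['time'],s['tool_pos'])
c=manip.get_calibration('wrist'); im=manip.grab_frame('wrist'); pickle.dump(c,open('w1.pkl','wb'))
cv2.imwrite('pics/w2c.png',cv2.resize(im[110:250,240:400],None,fx=4,fy=4,interpolation=cv2.INTER_CUBIC))
E
```

```text
2.15 [ 0.46961316 -0.34203654  0.16912688]
```

View pics/w2c.png

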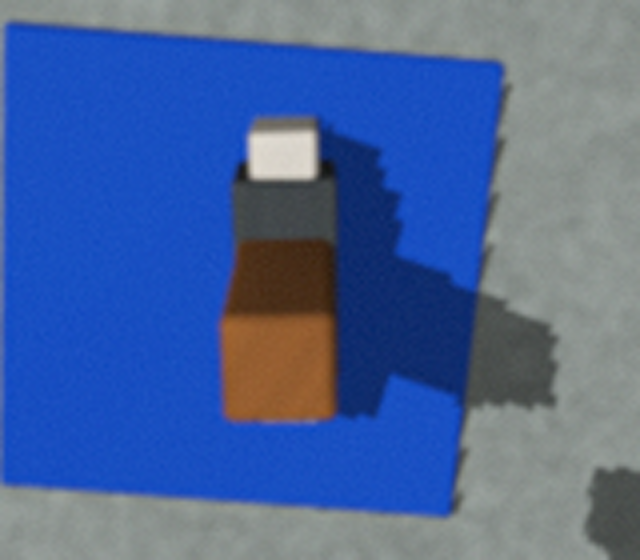

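```bash
python3 - <<'E'
from h import *
from plant import manip
import pickle
c=pickle.load(open('w1.pkl','rb')); o=(240,110)
H={(.01,.01,.086):(222,317),(.01,-.01,.086):(335,312),(-.01,.01,.086):(228,420),(-.01,-.01,.086):(338,418)}
print(fit([(c,np.array(k),crop(v,o,4)) for k,v in H.items()],[.47,-.33,.28]))
H2=dict(H);H2.update({(.032,.007,.028):(249,130),(.032,-.007,.028):(319,129)})
m,r=fit([(c,np.array(k),crop(v,o,4)) for k,v in H2.items()],[.47,-.33,.28]);print(m,np.degrees(m[2]),r.tolist())
M={(.055,.055,.004):(8,22),(.055,-.055,.004):(503,63),(-.055,.055,.004):(3,484),(-.055,-.055,.004):(450,516)}
print(fit([(c,np.array(k),crop(v,o,4)) for k,v in M.items()],[.46,-.33,.2]))
P,R=cur(manip.state());print(P)
E
```

```text
(array([ 0.46983718, -0.33419614,  0.30625815]), array([[-0.65, -0.82],
       [ 0.54, -0.52],
       [-0.54,  0.96],
       [ 0.65,  0.55]]))
[ 0.46983249 -0.33424715  0.29577629] 16.946732935305615 [[-0.43, -0.94], [0.77, -0.35], [-0.63, 0.85], [0.57, 0.72], [0.09, -0.01], [-0.32, -0.15]]
(array([ 0.45971931, -0.32532212,  0.19277797]), array([[-1.03, -0.49],
       [ 1.26, -0.39],
       [-0.91,  0.6 ],
       [ 0.79,  0.86]]))
[ 0.46908448 -0.33860326  0.16915903]
```

Request:
send_rows --pt "0 0 0.03 0 0 -0.4" --pt "0 0 0.04 0 0 0" --pt "0 0 0.035 0 0 0" --pt "0 0 0.02 0 0 0" --pt "0 0 0.01 0 0 0" --pt "0 0 0.004 0 0 0" --pt "0 0 0 0 0 0"

```text
time: 3.08
tool_pos: [0.4701, -0.3349, 0.0329]
tool_rot: [0.001, 0.989, 0.146, 0.001]
contact_force: [-0.4, 0.1, 1.1]
gripper_width: 1.003
```

```bash
python3 - <<'E'
from h import *
from plant import manip
s=manip.state(); print(s['time'],s['tool_pos'])
im=manip.grab_frame('wrist'); cv2.imwrite('pics/w3.png',im)
E
```

```text
3.075 [ 0.4700622  -0.33494875  0.03288407]
```

View pics/w3.png

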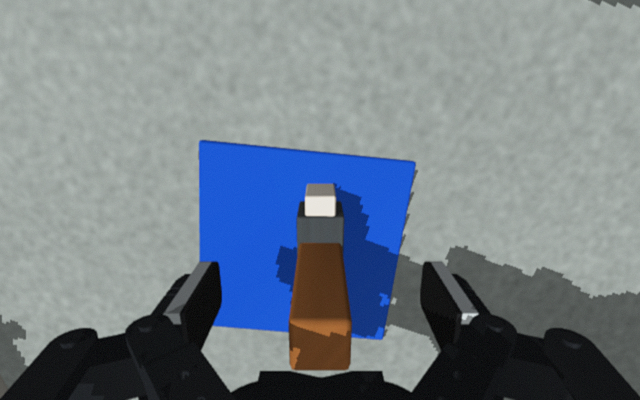

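The handle is centred between the fingers at column ~320. Next I'll close the gripper.

Request:
send_rows --pt "0 0 0 0 0 0" --pt "0 0 0 0 0 0" --pt "0 0 0 0 0 0" --pt "0 0 0 0 0 0" --pt "0 0 0 0 0 0" --pt "0 0 0 0 0 0" --grip 0

```text
time: 3.88
tool_pos: [0.4697, -0.3347, 0.0322]
tool_rot: [0.0, 0.989, 0.146, 0.0]
contact_force: [0.5, -0.2, 1.5]
gripper_width: 0.23
```

```bash
python3 - <<'E'
from h import *
P=np.array([.469,-.335,.031]);R=yawrot(-73.2)
print('lift then transit')
st=[.5883,.0265,.2494]
w=T2(st,[[-.075,0,.14]])[0];print(w)
plan(P+[0,0,.109],R,w,-75.7,8)
E
```

```text
lift then transit
[0.51562045 0.00798831 0.14      ]
end [0.5157 0.008  0.14  ] jaw -75.68
[[0.018, -0.0394, 0.0, 0.0, 0.0, 0.31], [0.0178, -0.0395, 0.0, 0.0, 0.0, 0.31], [0.0175, -0.0395, 0.0, 0.0, 0.0, 0.31], [0.0173, -0.0396, 0.0, 0.0, 0.0, 0.31], [0.0171, -0.0397, 0.0, 0.0, 0.0, 0.31], [0.0169, -0.0398, 0.0, 0.0, 0.0, 0.31], [0.0167, -0.04, 0.0, 0.0, 0.0, 0.31], [0.0165, -0.04, 0.0, 0.0, 0.0, 0.31]]
```

Request:
send_rows --pt "0 0 -0.01 0 0 0" --pt "0 0 -0.03 0 0 0" --pt "0 0 -0.04 0 0 0" --pt "0 0 -0.029 0 0 0"

```text
time: 4.38
tool_pos: [0.4695, -0.3344, 0.1426]
tool_rot: [0.0, 0.989, 0.146, 0.0]
contact_force: [0.0, -0.4, -2.4]
gripper_width: 0.226
```

Request:
send_rows --pt "0.018 -0.0394 0 0 0 0.31" --pt "0.0178 -0.0395 0 0 0 0.31" --pt "0.0175 -0.0395 0 0 0 0.31" --pt "0.0173 -0.0396 0 0 0 0.31" --pt "0.0171 -0.0397 0 0 0 0.31" --pt "0.0169 -0.0398 0 0 0 0.31" --pt "0.0167 -0.04 0 0 0 0.31" --pt "0.0165 -0.04 0 0 0 0.31"

```text
time: 5.38
tool_pos: [0.5158, 0.0101, 0.1408]
tool_rot: [-0.0, 0.992, 0.124, -0.0]
contact_force: [1.5, -0.4, -1.9]
gripper_width: 0.229
```

Request:
send_rows --pt "0 0 0 0 0 0" --pt "0 0 0 0 0 0"

```text
time: 5.62
tool_pos: [0.5159, 0.0083, 0.1407]
tool_rot: [0.0, 0.992, 0.125, -0.0]
contact_force: [0.2, 0.1, -2.5]
gripper_width: 0.229
```

```bash
python3 - <<'E'
from h import *
from plant import manip
import pickle
s=manip.state(); print(s['time'],s['tool_pos'],s['tool_rot'])
c=manip.get_calibration('wrist'); im=manip.grab_frame('wrist'); pickle.dump(c,open('w4.pkl','wb'))
cv2.imwrite('pics/w4.png',im)
# projected stage prediction
st=[.5883,.0265,.2494]
print(proj(c,T2(st,[[-.046,.061,.038],[-.046,-.061,.038],[-.022,.045,.035]])))
E
```

```text
5.625 [0.51587009 0.00834097 0.14070193] [ 1.52882998e-04  9.92199406e-01  1.24660140e-01 -4.05693246e-04]
[[236.49483157 158.15627188]
 [406.31115635 158.26084916]
 [257.65222069 123.75985747]]
```

View pics/w4.png

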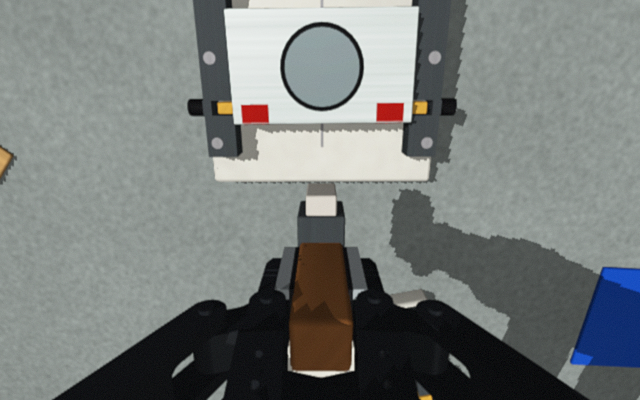

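```bash
python3 - <<'E'
import cv2
im=cv2.imread('pics/w4.png')
cv2.imwrite('pics/w4c.png',cv2.resize(im[85:190,195:325],None,fx=5,fy=5,interpolation=cv2.INTER_CUBIC))
cv2.imwrite('pics/w4d.png',cv2.resize(im[85:190,325:455],None,fx=5,fy=5,interpolation=cv2.INTER_CUBIC))
E
```

```text
(no output)
```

View pics/w4c.png

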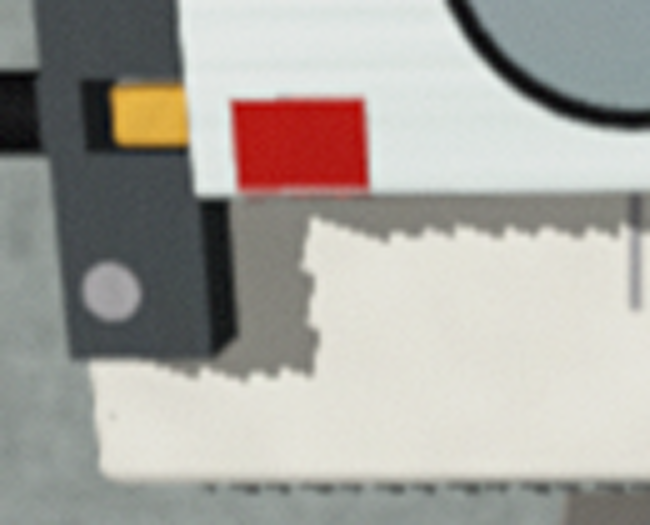

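View pics/w4d.png

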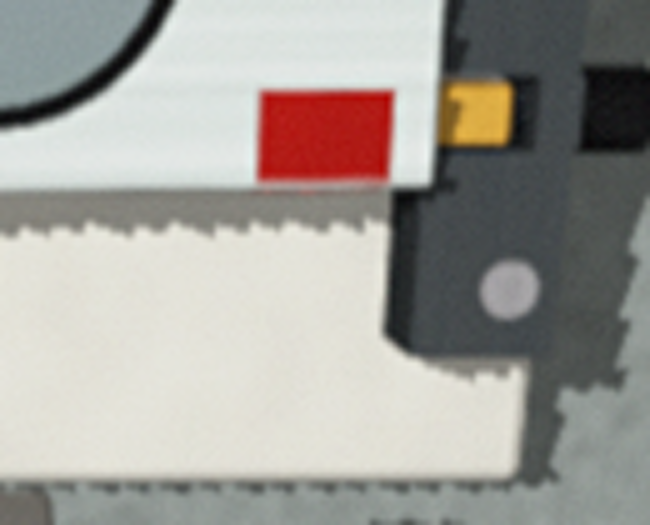

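```bash
python3 - <<'E'
from h import *
import pickle
c=pickle.load(open('w4.pkl','rb'))
A=crop
obs={(-.046,.081,.038):A((70,357),(195,85),5),(-.046,.061,.038):A((212,357),(195,85),5),(-.046,-.061,.038):A((414,355),(325,85),5),(-.07,.085,.02):A((100,478),(195,85),5),(-.07,-.085,.02):A((520,478),(325,85),5)}
p,r=fit([(c,np.array(k),np.array(v)) for k,v in obs.items()],[.5883,.0265,.2494]);print(p,np.degrees(p[2]),r.tolist())
for n,uv in(('L',A((195,193),(195,85),5)),('R',A((434,187),(325,85),5))):
    X=ray(c,uv,.046); d=X[:2]-p[:2];cs,sn=np.cos(p[2]),np.sin(p[2]);print(n,cs*d[0]+sn*d[1],-sn*d[0]+cs*d[1])
for y in(.045,-.045): print(y,T2(p,[[-.069,y,0]]))
E
```

```text
[0.59034964 0.0268025  0.25267334] 14.4771157356391 [[0.31, -0.33], [-0.19, -0.41], [-0.34, -0.45], [-0.66, 1.22], [1.25, 0.66]]
L -0.022375364757106067 0.05950706082145459
R -0.021896472635307137 -0.060234509931538345
0.045 [[0.51229086 0.05312411 0.        ]]
-0.045 [[ 0.53479025 -0.03401818  0.        ]]
```

Request:
send_rows --pt "0 -0.02 0 0 0 0" --pt "0 -0.025 0.02 0 0 0" --pt "0 0 0.03 0 0 0" --pt "0 0 0.025 0 0 0" --pt "0.006 0 0.01 0 0 0" --pt "0.007 0 0.004 0 0 0" --pt "0.004 0 0 0 0 0" --pt "0 0 0 0 0 0"

```text
time: 6.68
tool_pos: [0.523, 0.0563, 0.0532]
tool_rot: [0.0, 0.992, 0.124, 0.001]
contact_force: [-0.2, 0.4, -3.0]
gripper_width: 0.226
```

```bash
python3 - <<'E'
from h import *
from plant import manip
import pickle
s=manip.state(); print(s['time'],s['tool_pos'],s['tool_rot'],s['contact_force'])
c=manip.get_calibration('wrist'); im=manip.grab_frame('wrist'); pickle.dump(c,open('w5.pkl','wb'))
cv2.imwrite('pics/w5.png',im)
E
```

```text
6.675 [0.52296406 0.05632749 0.05315237] [1.45765404e-04 9.92231036e-01 1.24404378e-01 1.04893880e-03] [-0.22445764  0.40070422 -3.00267074]
```

View pics/w5.png

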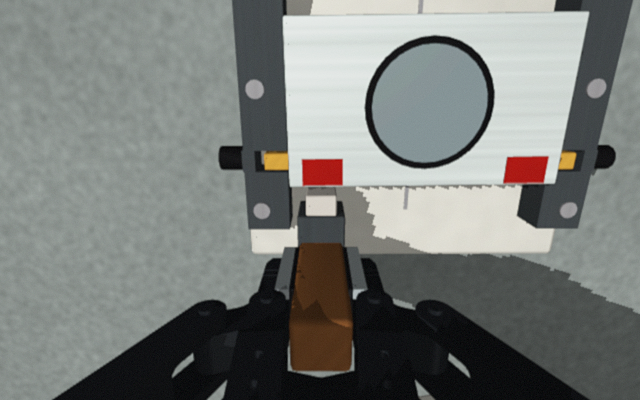

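Request:
send_rows --pt "0.001 0 0.0012 0 0 0" --pt "0.001 0 0 0 0 0" --pt "0.001 0 0 0 0 0"

```text
time: 7.1
tool_pos: [0.5246, 0.0571, 0.0507]
tool_rot: [-0.0, 0.992, 0.124, 0.0]
contact_force: [-0.6, -0.8, -2.5]
gripper_width: 0.226
```

Request:
send_rows --pt "0.001 0 0 0 0 0"

```text
time: 7.22
tool_pos: [0.5255, 0.0573, 0.0507]
tool_rot: [0.0, 0.992, 0.124, -0.0]
contact_force: [-1.0, 0.3, -1.9]
gripper_width: 0.224
```

Request:
send_rows --pt "0.001 0 0 0 0 0"

```text
time: 7.35
tool_pos: [0.5258, 0.0574, 0.0505]
tool_rot: [0.0, 0.992, 0.124, -0.001]
contact_force: [-3.4, -1.2, -1.0]
gripper_width: 0.228
```

Request:
send_rows --pt "0.001 0 0 0 0 0"

```text
time: 7.48
tool_pos: [0.5259, 0.0575, 0.05]
tool_rot: [0.0, 0.992, 0.125, -0.002]
contact_force: [-5.4, -1.6, -1.0]
gripper_width: 0.226
```

Request:
send_rows --pt "0.0005 0 0 0 0 0"

```text
time: 7.6
tool_pos: [0.5259, 0.0576, 0.0497]
tool_rot: [0.0, 0.992, 0.125, -0.003]
contact_force: [-6.5, -1.9, -1.1]
gripper_width: 0.227
```

Request:
send_rows --pt "0.0005 0 0 0 0 0"

```text
time: 7.72
tool_pos: [0.5259, 0.0577, 0.0494]
tool_rot: [0.0, 0.992, 0.125, -0.003]
contact_force: [-7.3, -2.7, -1.0]
gripper_width: 0.228
```

Request:
send_rows --pt "0.0008 0 0 0 0 0" --pt "0.0008 0 0 0 0 0"

```text
time: 7.98
tool_pos: [0.5261, 0.0579, 0.0488]
tool_rot: [0.0, 0.992, 0.125, -0.005]
contact_force: [-11.1, -3.3, -0.8]
gripper_width: 0.228
```

Request:
send_rows --pt "0.0005 0 0 0 0 0" --pt "0.0005 0 0 0 0 0"

```text
time: 8.22
tool_pos: [0.5264, 0.0581, 0.0484]
tool_rot: [-0.0, 0.992, 0.125, -0.006]
contact_force: [-11.0, -2.3, 1.5]
gripper_width: 0.219
```

Request:
send_rows --pt "0.0005 0 0 0 0 0"

```text
time: 8.35
tool_pos: [0.5267, 0.0583, 0.0485]
tool_rot: [-0.0, 0.992, 0.125, -0.006]
contact_force: [-13.2, -3.4, 2.0]
gripper_width: 0.225
```

```bash
python3 - <<'E'
from h import *
from plant import manip
im=manip.grab_frame('wrist')
cv2.imwrite('pics/w6.png',im[:, 160:])
im=manip.grab_frame('scene')
cv2.imwrite('pics/s6.png',cv2.resize(im[165:255,310:430],None,fx=6,fy=6,interpolation=cv2.INTER_CUBIC))
E
```

```text
(no output)
```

View pics/w6.png

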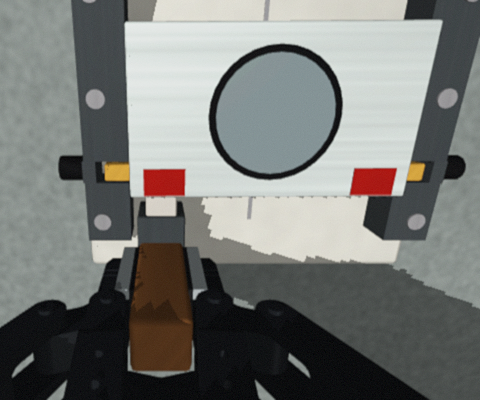

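View pics/s6.png

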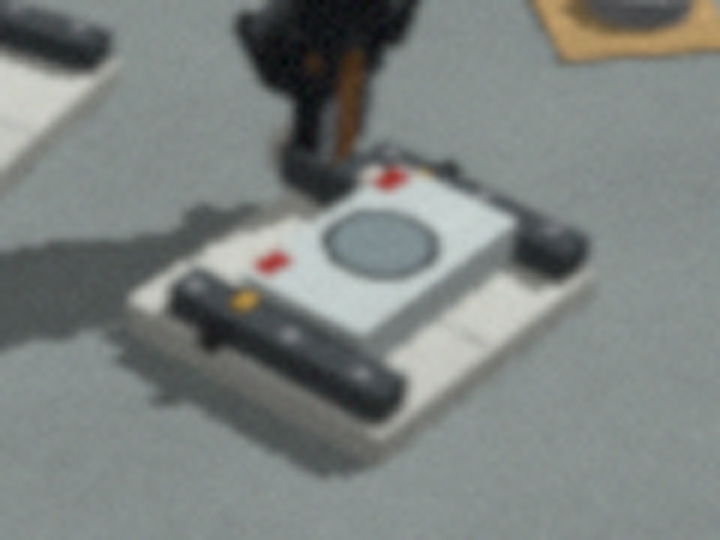

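Request:
send_rows --pt "-0.003 0 0 0 0 0" --pt "-0.003 0 -0.001 0 0 0" --pt "-0.002 0 -0.0012 0 0.8 0" --pt "0.001 0 0 0 0 0" --pt "0.001 0 0 0 0 0" --pt "0.001 0 0 0 0 0" --pt "0.001 0 0 0 0 0" --pt "0.001 0 0 0 0 0"

```text
time: 9.45
tool_pos: [0.5265, 0.0578, 0.0519]
tool_rot: [-0.001, 0.992, 0.125, 0.004]
contact_force: [-7.0, -2.6, -0.9]
gripper_width: 0.228
```

Request:
send_rows --pt "0.001 0 0 0 0 0" --pt "0.001 0 0 0 0 0"

```text
time: 9.7
tool_pos: [0.5266, 0.058, 0.0511]
tool_rot: [-0.001, 0.992, 0.125, 0.002]
contact_force: [-11.6, -3.9, 0.7]
gripper_width: 0.226
```

Request:
send_rows --pt "0.0007 0 0 0 0 0" --pt "0.0007 0 0 0 0 0"

```text
time: 9.95
tool_pos: [0.5271, 0.0584, 0.0506]
tool_rot: [-0.001, 0.992, 0.125, 0.001]
contact_force: [-11.9, -3.1, -0.5]
gripper_width: 0.227
```

Request:
send_rows --pt "0.0006 0 0 0 0 0" --pt "0.0006 0 0 0 0 0"

```text
time: 10.2
tool_pos: [0.5278, 0.0587, 0.0504]
tool_rot: [-0.001, 0.992, 0.125, 0.0]
contact_force: [-13.4, -3.1, 1.5]
gripper_width: 0.231
```

Request:
send_rows --pt "-0.004 0 0 0 0 0" --pt "-0.005 0 0 0 0 0" --pt "0 0.03 0 0 0 0" --pt "0 0.035 0 0 0 0" --pt "0 0.025 0 0 0 0" --pt "0 0 0 0 0 0" --pt "0 0 0 0 0 0"

```text
time: 11.08
tool_pos: [0.5467, -0.0299, 0.0532]
tool_rot: [-0.001, 0.992, 0.124, 0.007]
contact_force: [-0.1, 0.4, -2.3]
gripper_width: 0.227
```

```bash
python3 - <<'E'
from h import *
from plant import manip
s=manip.state(); print(s['time'],s['tool_pos'],s['tool_rot'],s['contact_force'])
im=manip.grab_frame('wrist')
cv2.imwrite('pics/w7.png',im)
E
```

```text
11.075 [ 0.54674039 -0.02987256  0.05319023] [-9.89581512e-04  9.92207180e-01  1.24375302e-01  7.39709635e-03] [-0.10999766  0.40526065 -2.28376804]
```

View pics/w7.png

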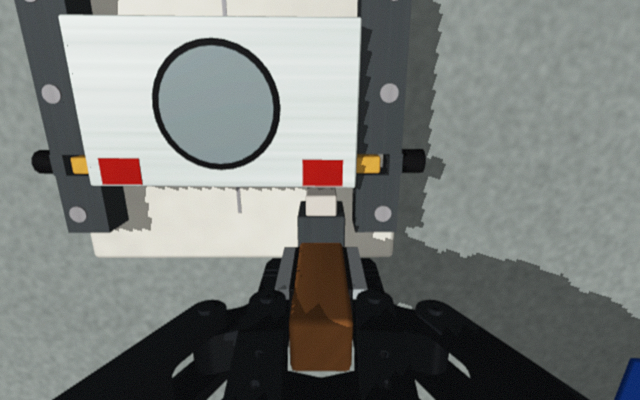

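Request:
send_rows --pt "0.001 0 0 0 0 0" --pt "0.001 0 0 0 0 0" --pt "0.001 0 0 0 0 0" --pt "0.001 0 0 0 0 0" --pt "0.001 0 0 0 0 0" --pt "0.001 0 0 0 0 0" --pt "0.001 0 0 0 0 0"

```text
time: 12.0
tool_pos: [0.5495, -0.029, 0.0512]
tool_rot: [-0.001, 0.992, 0.125, 0.002]
contact_force: [-11.3, -3.2, 1.5]
gripper_width: 0.229
```

Request:
send_rows --pt "0.0008 0 0 0 0 0" --pt "0.0008 0 0 0 0 0"

```text
time: 12.25
tool_pos: [0.5503, -0.0288, 0.0508]
tool_rot: [-0.001, 0.992, 0.125, 0.001]
contact_force: [-12.3, -3.6, -1.1]
gripper_width: 0.223
```

Request:
send_rows --pt "0.0008 0 0 0 0 0" --pt "0.0008 0 0 0 0 0"

```text
time: 12.5
tool_pos: [0.5515, -0.0285, 0.0506]
tool_rot: [-0.001, 0.992, 0.125, 0.0]
contact_force: [-13.8, -4.3, 0.9]
gripper_width: 0.226
```

Request:
send_rows --pt "0.0005 0 0 0 0 0"

```text
time: 12.62
tool_pos: [0.5518, -0.0285, 0.0506]
tool_rot: [-0.001, 0.992, 0.125, 0.0]
contact_force: [-13.4, -5.1, -0.3]
gripper_width: 0.222
```

Request:
send_rows --pt "-0.004 0 0 0 0 0" --pt "-0.005 0 0 0 0 0" --pt "0 -0.03 0 0 0 0" --pt "0 -0.035 0 0 0 0" --pt "0 -0.025 0 0 0 0" --pt "0.001 0 0 0 0 0" --pt "0.001 0 0 0 0 0" --pt "0 0 0 0 0 0"

```text
time: 13.62
tool_pos: [0.528, 0.0572, 0.053]
tool_rot: [-0.001, 0.992, 0.124, 0.007]
contact_force: [-0.7, 0.0, -2.1]
gripper_width: 0.227
```

Request:
send_rows --pt "0.001 0 0 0 0 0" --pt "0.001 0 0 0 0 0" --pt "0.001 0 0 0 0 0" --pt "0.001 0 0 0 0 0" --pt "0.001 0 0 0 0 0" --pt "0.001 0 0 0 0 0"

```text
time: 14.38
tool_pos: [0.5294, 0.0585, 0.0508]
tool_rot: [-0.001, 0.992, 0.124, 0.001]
contact_force: [-12.8, -2.7, -0.5]
gripper_width: 0.226
```

Request:
send_rows --pt "0.0008 0 0 0 0 0" --pt "0.0008 0 0 0 0 0" --pt "0.0008 0 0 0 0 0"

```text
time: 14.75
tool_pos: [0.5309, 0.0592, 0.0505]
tool_rot: [-0.001, 0.992, 0.124, 0.0]
contact_force: [-14.4, -2.0, 1.7]
gripper_width: 0.231
```

Request:
send_rows --pt "-0.004 0 0 0 0 0" --pt "-0.005 0 0 0 0 0" --pt "0 0.03 0 0 0 0" --pt "0 0.035 0 0 0 0" --pt "0 0.025 0 0 0 0" --pt "0.001 0 0 0 0 0" --pt "0.001 0 0 0 0 0" --pt "0 0 0 0 0 0"

```text
time: 15.75
tool_pos: [0.5514, -0.0282, 0.053]
tool_rot: [-0.001, 0.992, 0.125, 0.007]
contact_force: [0.2, 0.5, -3.2]
gripper_width: 0.226
```

Request:
send_rows --pt "0.001 0 0 0 0 0" --pt "0.001 0 0 0 0 0" --pt "0.001 0 0 0 0 0" --pt "0.001 0 0 0 0 0" --pt "0.001 0 0 0 0 0"

```text
time: 16.38
tool_pos: [0.5523, -0.028, 0.0511]
tool_rot: [-0.001, 0.992, 0.125, 0.002]
contact_force: [-11.5, -3.0, -0.0]
gripper_width: 0.225
```

Request:
send_rows --pt "0.0008 0 0 0 0 0" --pt "0.0008 0 0 0 0 0" --pt "0.0008 0 0 0 0 0"

```text
time: 16.75
tool_pos: [0.5538, -0.0277, 0.0508]
tool_rot: [-0.001, 0.992, 0.125, 0.001]
contact_force: [-13.7, -4.5, 0.2]
gripper_width: 0.226
```

Request:
send_rows --pt "0.0006 0 0 0 0 0" --pt "0.0006 0 0 0 0 0"

```text
time: 17.0
tool_pos: [0.5546, -0.0275, 0.0506]
tool_rot: [-0.001, 0.992, 0.125, 0.0]
contact_force: [-13.2, -5.7, 0.5]
gripper_width: 0.226
```

Request:
send_rows --pt "-0.004 0 0 0 0 0" --pt "-0.005 0 0 0 0 0" --pt "0 -0.03 0 0 0 0" --pt "0 -0.035 0 0 0 0" --pt "0 -0.025 0 0 0 0" --pt "0.001 0 0 0 0 0" --pt "0.001 0 0 0 0 0" --pt "0 0 0 0 0 0"

```text
time: 18.0
tool_pos: [0.531, 0.058, 0.0531]
tool_rot: [-0.001, 0.992, 0.124, 0.007]
contact_force: [-0.6, -0.5, -2.4]
gripper_width: 0.227
```

Request:
send_rows --pt "0.001 0 0 0 0 0" --pt "0.001 0 0 0 0 0" --pt "0.001 0 0 0 0 0" --pt "0.001 0 0 0 0 0" --pt "0.001 0 0 0 0 0"

```text
time: 18.62
tool_pos: [0.5317, 0.0589, 0.0511]
tool_rot: [-0.001, 0.992, 0.124, 0.002]
contact_force: [-11.8, -3.9, -0.5]
gripper_width: 0.228
```

Request:
send_rows --pt "0.0008 0 0 0 0 0" --pt "0.0008 0 0 0 0 0" --pt "0.0008 0 0 0 0 0"

```text
time: 19.0
tool_pos: [0.5332, 0.0597, 0.0507]
tool_rot: [-0.001, 0.992, 0.124, 0.001]
contact_force: [-13.5, -2.3, 1.7]
gripper_width: 0.224
```

```bash
python3 - <<'E'
from h import *
from plant import manip
im=manip.grab_frame('wrist')
cv2.imwrite('pics/w8.png',im)
E
```

```text
(no output)
```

View pics/w8.png

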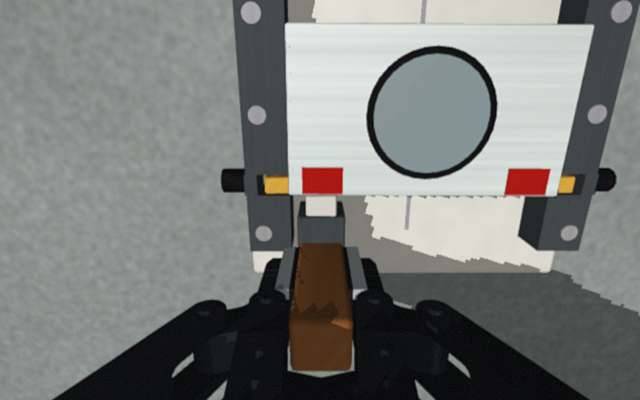

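The insert is nearly square and its rear edge is approaching the gibs. I'll keep alternating.

Request:
send_rows --pt "0.0005 0 0 0 0 0" --pt "0.0005 0 0 0 0 0"

```text
time: 19.3
tool_pos: [0.5338, 0.06, 0.0506]
tool_rot: [-0.001, 0.992, 0.124, 0.0]
contact_force: [-14.1, -3.1, 0.5]
gripper_width: 0.227
```

Request:
send_rows --pt "-0.004 0 0 0 0 0" --pt "-0.005 0 0 0 0 0" --pt "0 0.03 0 0 0 0" --pt "0 0.035 0 0 0 0" --pt "0 0.025 0 0 0 0" --pt "0.001 0 0 0 0 0" --pt "0.001 0 0 0 0 0" --pt "0 0 0 0 0 0"

```text
time: 20.3
tool_pos: [0.5543, -0.0274, 0.0531]
tool_rot: [-0.001, 0.992, 0.125, 0.007]
contact_force: [-0.3, 0.2, -1.5]
gripper_width: 0.224
```

Request:
send_rows --pt "0.001 0 0 0 0 0" --pt "0.001 0 0 0 0 0" --pt "0.001 0 0 0 0 0" --pt "0.001 0 0 0 0 0" --pt "0.001 0 0 0 0 0"

```text
time: 20.92
tool_pos: [0.5552, -0.0272, 0.0512]
tool_rot: [-0.001, 0.992, 0.125, 0.002]
contact_force: [-10.8, -3.6, -0.4]
gripper_width: 0.224
```

Request:
send_rows --pt "0.0008 0 0 0 0 0" --pt "0.0008 0 0 0 0 0" --pt "0.0008 0 0 0 0 0"

```text
time: 21.3
tool_pos: [0.5569, -0.027, 0.0508]
tool_rot: [-0.001, 0.992, 0.125, 0.001]
contact_force: [-11.1, -4.1, -1.1]
gripper_width: 0.226
```

Request:
send_rows --pt "0.0006 0 0 0 0 0" --pt "0.0006 0 0 0 0 0"

```text
time: 21.55
tool_pos: [0.5577, -0.0268, 0.0507]
tool_rot: [-0.001, 0.992, 0.125, 0.0]
contact_force: [-13.6, -4.4, 1.3]
gripper_width: 0.224
```

Request:
send_rows --pt "-0.004 0 0 0 0 0" --pt "-0.005 0 0 0 0 0" --pt "0 -0.03 0 0 0 0" --pt "0 -0.035 0 0 0 0" --pt "0 -0.025 0 0 0 0" --pt "0.001 0 0 0 0 0" --pt "0.001 0 0 0 0 0" --pt "0 0 0 0 0 0"

```text
time: 22.55
tool_pos: [0.534, 0.0587, 0.0532]
tool_rot: [-0.001, 0.992, 0.124, 0.007]
contact_force: [-0.5, -0.5, -2.9]
gripper_width: 0.227
```

Request:
send_rows --pt "0.001 0 0 0 0 0" --pt "0.001 0 0 0 0 0" --pt "0.001 0 0 0 0 0" --pt "0.001 0 0 0 0 0" --pt "0.001 0 0 0 0 0"

```text
time: 23.18
tool_pos: [0.5346, 0.0597, 0.0512]
tool_rot: [-0.001, 0.992, 0.124, 0.002]
contact_force: [-11.1, -3.5, 0.4]
gripper_width: 0.224
```

Request:
send_rows --pt "0.0008 0 0 0 0 0" --pt "0.0008 0 0 0 0 0" --pt "0.0008 0 0 0 0 0"

```text
time: 23.55
tool_pos: [0.5361, 0.0605, 0.0507]
tool_rot: [-0.001, 0.992, 0.124, 0.001]
contact_force: [-12.5, -2.9, -0.9]
gripper_width: 0.222
```

Request:
send_rows --pt "0.0005 0 0 0 0 0" --pt "0.0005 0 0 0 0 0"

```text
time: 23.8
tool_pos: [0.5368, 0.0608, 0.0506]
tool_rot: [-0.001, 0.992, 0.124, 0.0]
contact_force: [-12.2, -2.0, -0.5]
gripper_width: 0.224
```

Request:
send_rows --pt "-0.004 0 0 0 0 0" --pt "-0.005 0 0 0 0 0" --pt "0 0.03 0 0 0 0" --pt "0 0.035 0 0 0 0" --pt "0 0.025 0 0 0 0" --pt "0.001 0 0 0 0 0" --pt "0.001 0 0 0 0 0" --pt "0 0 0 0 0 0"

```text
time: 24.8
tool_pos: [0.5573, -0.0267, 0.0531]
tool_rot: [-0.001, 0.992, 0.125, 0.007]
contact_force: [0.3, -0.2, -2.9]
gripper_width: 0.222
```

Request:
send_rows --pt "0.001 0 0 0 0 0" --pt "0.001 0 0 0 0 0" --pt "0.001 0 0 0 0 0" --pt "0.001 0 0 0 0 0" --pt "0.001 0 0 0 0 0"

```text
time: 25.42
tool_pos: [0.5581, -0.0265, 0.0513]
tool_rot: [-0.001, 0.992, 0.125, 0.002]
contact_force: [-10.8, -2.8, 0.9]
gripper_width: 0.224
```

Request:
send_rows --pt "0.0008 0 0 0 0 0" --pt "0.0008 0 0 0 0 0" --pt "0.0008 0 0 0 0 0"

```text
time: 25.8
tool_pos: [0.5599, -0.0263, 0.0509]
tool_rot: [-0.001, 0.992, 0.125, 0.001]
contact_force: [-10.5, -3.9, 0.3]
gripper_width: 0.224
```

Request:
send_rows --pt "0.0005 0 0 0 0 0" --pt "0.0005 0 0 0 0 0"

```text
time: 26.05
tool_pos: [0.5606, -0.0261, 0.0509]
tool_rot: [-0.001, 0.992, 0.125, 0.001]
contact_force: [-12.8, -5.3, 0.4]
gripper_width: 0.228
```

Request:
send_rows --pt "-0.004 0 0 0 0 0" --pt "-0.005 0 0 0 0 0" --pt "0 -0.03 0 0 0 0" --pt "0 -0.035 0 0 0 0" --pt "0 -0.025 0 0 0 0" --pt "0.001 0 0 0 0 0" --pt "0.001 0 0 0 0 0" --pt "0 0 0 0 0 0"

```text
time: 27.05
tool_pos: [0.5369, 0.0594, 0.0533]
tool_rot: [-0.001, 0.992, 0.124, 0.007]
contact_force: [0.0, -0.7, -2.9]
gripper_width: 0.227
```

Request:
send_rows --pt "0.001 0 0 0 0 0" --pt "0.001 0 0 0 0 0" --pt "0.001 0 0 0 0 0" --pt "0.001 0 0 0 0 0" --pt "0.001 0 0 0 0 0"

```text
time: 27.68
tool_pos: [0.5375, 0.0605, 0.0513]
tool_rot: [-0.001, 0.992, 0.125, 0.002]
contact_force: [-11.5, -3.8, -1.1]
gripper_width: 0.223
```

Request:
send_rows --pt "0.0008 0 0 0 0 0" --pt "0.0008 0 0 0 0 0" --pt "0.0008 0 0 0 0 0"

```text
time: 28.05
tool_pos: [0.5388, 0.0613, 0.0507]
tool_rot: [-0.001, 0.992, 0.125, 0.001]
contact_force: [-12.5, -2.9, 0.9]
gripper_width: 0.225
```

```bash
python3 - <<'E'
from h import *
from plant import manip
im=manip.grab_frame('wrist')
cv2.imwrite('pics/w9.png',cv2.resize(im[:260,200:640],None,fx=1.8,fy=1.8))
E
```

```text
(no output)
```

View pics/w9.png

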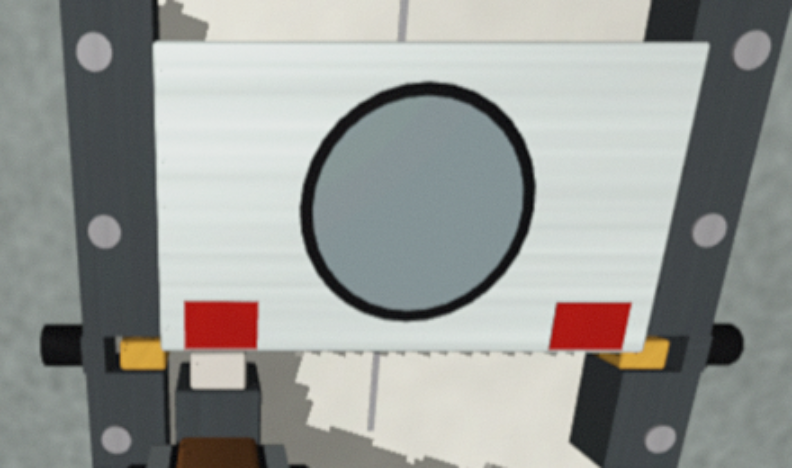

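```bash
python3 - <<'E'
from h import *
from plant import manip
s=manip.state();c=manip.get_calibration('wrist')
A=lambda u,v:((u+.5)/1.8-.5+200,(v+.5)/1.8-.5)
p=[.59035,.0268,.2527];cs,sn=np.cos(p[2]),np.sin(p[2])
def st(X): d=X[:2]-p[:2];return np.round([cs*d[0]+sn*d[1],-sn*d[0]+cs*d[1]],4)
for n,u,v,z in(('insL',162,351,.046),('insR',641,353,.046),('gibL back',122,369,.038),('gibL front',122,339,.038),('gibR front',668,338,.038),('gibR back',668,368,.038),('screwLrear',116,440,.038),('screwRrear',661,440,.038)):
    print(n,st(ray(c,A(u,v),z)), st(ray(c,A(u,v),z-.006)))
print(st(s['tool_pos']))
E
```

```text
insL [-0.0077  0.0602] [-0.0095  0.0607]
insR [-0.0085 -0.0591] [-0.0104 -0.0633]
gibL back [-0.0151  0.0717] [-0.0171  0.0727]
gibL front [-0.0068  0.0713] [-0.0085  0.0722]
gibR front [-0.0069 -0.071 ] [-0.0086 -0.0755]
gibR back [-0.0152 -0.0727] [-0.0172 -0.0773]
screwLrear [-0.0356  0.0743] [-0.0384  0.0754]
screwRrear [-0.036  -0.0752] [-0.0388 -0.0799]
[-0.0395  0.0461]
```

Request:
send_rows --pt "-0.004 0 0 0 0 0" --pt "-0.004 0 0 0 0 0" --pt "0 0.03 0 0 0 0" --pt "0 0.035 0 0 0 0" --pt "0 0.025 0 0 0 0" --pt "0.001 0 0 0 0 0" --pt "0.001 0 0 0 0 0" --pt "0 0 0 0 0 0"

```text
time: 29.1
tool_pos: [0.5598, -0.026, 0.0531]
tool_rot: [-0.001, 0.992, 0.125, 0.007]
contact_force: [-0.1, -0.0, -2.3]
gripper_width: 0.225
```

Request:
send_rows --pt "0.001 0 0 0 0 0" --pt "0.001 0 0 0 0 0" --pt "0.001 0 0 0 0 0" --pt "0.001 0 0 0 0 0" --pt "0.001 0 0 0 0 0"

```text
time: 29.72
tool_pos: [0.5646, -0.0256, 0.053]
tool_rot: [-0.001, 0.992, 0.124, 0.007]
contact_force: [-0.4, -1.1, -2.6]
gripper_width: 0.226
```

Request:
send_rows --pt "0.0006 0 0 0 0 0"

```text
time: 29.85
tool_pos: [0.5652, -0.0255, 0.053]
tool_rot: [-0.001, 0.992, 0.124, 0.007]
contact_force: [-0.8, -0.6, -2.9]
gripper_width: 0.226
```

No contact force this time, so the right end seems to have freed itself. I'll look before pushing further.

```bash
python3 - <<'E'
from h import *
from plant import manip
import pickle
s=manip.state();c=manip.get_calibration('wrist');pickle.dump(c,open('w10.pkl','wb'))
im=manip.grab_frame('wrist');print(s['tool_pos'])
cv2.imwrite('pics/w10.png',cv2.resize(im[:260,0:440],None,fx=1.8,fy=1.8))
E
```

```text
[ 0.56523405 -0.02550108  0.05304063]
```

View pics/w10.png

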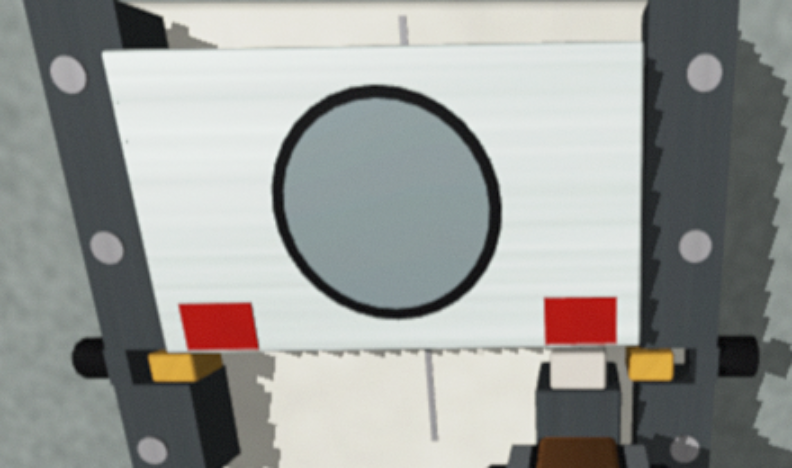

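```bash
cat > m.py <<'E'
from h import *
p=[.59035,.0268,.2527];cs,sn=np.cos(p[2]),np.sin(p[2])
def st(X): d=X[:2]-p[:2];return np.round([cs*d[0]+sn*d[1]-.001,-sn*d[0]+cs*d[1]],4)
E
python3 - <<'E'
from m import *
import pickle
c=pickle.load(open('w10.pkl','rb'))
A=lambda u,v:((u+.5)/1.8-.5,(v+.5)/1.8-.5)
for n,u,v,z in(('insL',168,352,.046),('insR',640,346,.046),('frontL',103,51,.046),('frontR',643,42,.046),('gibL front',150,351,.038),('gibR front',630,350,.038)):
    print(n,st(ray(c,A(u,v),z)))
E
```

```text
insL [-0.0072  0.0593]
insR [-0.006  -0.0599]
frontL [0.062  0.0601]
frontR [ 0.0634 -0.0587]
gibL front [-0.0093  0.0695]
gibR front [-0.0094 -0.0581]
```

Both gibs now stick into the channel behind the insert, so both ends are free with about 1 to 2 mm to spare. A gentle nudge on each end will add margin.

Request:
send_rows --pt "0.0006 0 0 0 0 0" --pt "0.0006 0 0 0 0 0" --pt "0.0006 0 0 0 0 0"

```text
time: 30.28
tool_pos: [0.5664, -0.0251, 0.053]
tool_rot: [-0.001, 0.992, 0.125, 0.006]
contact_force: [-4.2, -1.5, -2.1]
gripper_width: 0.225
```

Request:
send_rows --pt "-0.006 0 0 0 0 0" --pt "-0.006 0 0 0 0 0" --pt "0 -0.03 0 0 0 0" --pt "0 -0.035 0 0 0 0" --pt "0 -0.025 0 0 0 0" --pt "0.003 0 0 0 0 0" --pt "0.003 0 0 0 0 0" --pt "0.001 0 0 0 0 0"

```text
time: 31.28
tool_pos: [0.5407, 0.0603, 0.0534]
tool_rot: [-0.001, 0.992, 0.124, 0.007]
contact_force: [-0.1, 0.3, -2.7]
gripper_width: 0.23
```

Request:
send_rows --pt "0.001 0 0 0 0 0" --pt "0.001 0 0 0 0 0"

```text
time: 31.52
tool_pos: [0.5419, 0.0611, 0.053]
tool_rot: [-0.001, 0.992, 0.124, 0.007]
contact_force: [-1.5, -0.6, -2.5]
gripper_width: 0.224
```

Request:
send_rows --pt "0.001 0 0 0 0 0" --pt "0.001 0 0 0 0 0" --pt "0.0008 0 0 0 0 0"

```text
time: 31.9
tool_pos: [0.5446, 0.0622, 0.0531]
tool_rot: [-0.001, 0.992, 0.124, 0.007]
contact_force: [-1.3, -0.3, -2.5]
gripper_width: 0.227
```

```bash
python3 - <<'E'
from h import *
from plant import manip
import pickle
s=manip.state();c=manip.get_calibration('wrist');pickle.dump(c,open('w11.pkl','wb'))
im=manip.grab_frame('wrist');print(s['tool_pos'])
cv2.imwrite('pics/w11.png',cv2.resize(im[:260,200:640],None,fx=1.8,fy=1.8))
E
```

```text
[0.54456204 0.06224102 0.05306659]
```

View pics/w11.png

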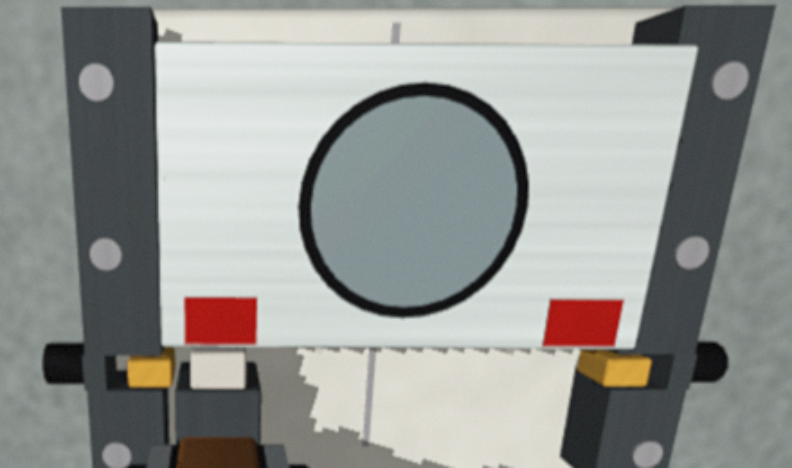

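Clear gaps are now visible between both sprung gibs and the insert's rear edge. I'll retreat, lift and carry the mallet back.

Request:
send_rows --pt "-0.006 0 0 0 0 0" --pt "-0.015 0 0 0 0 0" --pt "-0.015 0 0 0 0 0" --pt "0 0 -0.02 0 0 0" --pt "0 0 -0.03 0 -0.8 0" --pt "0 0 -0.03 0 0 0" --pt "0 0 -0.01 0 0 0" --pt "0 0 0 0 0 0"

```text
time: 32.95
tool_pos: [0.509, 0.053, 0.1429]
tool_rot: [0.0, 0.992, 0.124, 0.001]
contact_force: [0.1, -0.4, -3.3]
gripper_width: 0.223
```

```bash
python3 - <<'E'
from h import *
from plant import manip
import pickle
s=manip.state();c=manip.get_calibration('wrist');pickle.dump(c,open('w12.pkl','wb'))
im=manip.grab_frame('wrist');print(s['time'],s['tool_pos'],s['tool_rot'],s['contact_force'])
cv2.imwrite('pics/w12.png',im)
P,R=cur(s)
plan(P,R,[.465,-.330,.14],-73.4,9)
E
```

```text
32.95 [0.50895154 0.05298281 0.14292954] [9.31882253e-05 9.92240530e-01 1.24331953e-01 5.35419295e-04] [ 0.14174685 -0.42880216 -3.30608762]
end [ 0.465 -0.33   0.14 ] jaw -73.38
[[-0.0152, 0.04, 0.0003, 0.0, -0.01, -0.26], [-0.0154, 0.04, 0.0003, 0.0, -0.01, -0.26], [-0.0156, 0.0399, 0.0003, 0.0, -0.01, -0.26], [-0.0158, 0.0398, 0.0003, 0.0, -0.01, -0.26], [-0.016, 0.0398, 0.0004, 0.0, -0.01, -0.26], [-0.0161, 0.0397, 0.0003, 0.0, -0.01, -0.26], [-0.0163, 0.0396, 0.0004, 0.0, -0.01, -0.26], [-0.0165, 0.0395, 0.0003, 0.0, -0.01, -0.26]]
[[-0.0167, 0.0394, 0.0004, 0.0, -0.01, -0.26]]
```

View pics/w12.png

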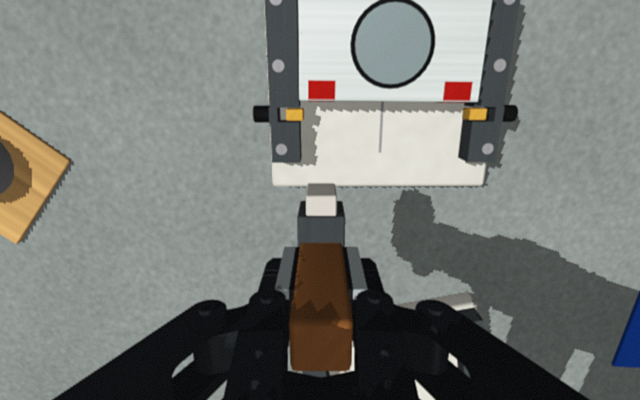

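The insert's rear edge (row ~100) is ahead of both gibs (rows ~108–120), and it is lying flat. Now back to the mat.

Request:
send_rows --pt "-0.0152 0.04 0.0003 0 0 -0.26" --pt "-0.0154 0.04 0.0003 0 0 -0.26" --pt "-0.0156 0.0399 0.0003 0 0 -0.26" --pt "-0.0158 0.0398 0.0003 0 0 -0.26" --pt "-0.016 0.0398 0.0004 0 0 -0.26" --pt "-0.0161 0.0397 0.0003 0 0 -0.26" --pt "-0.0163 0.0396 0.0004 0 0 -0.26" --pt "-0.0165 0.0395 0.0003 0 0 -0.26"

```text
time: 34.0
tool_pos: [0.4688, -0.2879, 0.1378]
tool_rot: [-0.001, 0.99, 0.142, -0.001]
contact_force: [1.0, 0.4, -1.8]
gripper_width: 0.226
```

Request:
send_rows --pt "-0.0167 0.0394 0.0004 0 0 -0.26" --pt "0 0 0.01 0 0 0" --pt "0 0 0.03 0 0 0" --pt "0 0 0.03 0 0 0" --pt "0 0 0.02 0 0 0" --pt "0 0 0 0 0 0" --pt "0 0 0 0 0 0"

```text
time: 34.88
tool_pos: [0.4659, -0.3301, 0.0505]
tool_rot: [0.001, 0.989, 0.145, 0.0]
contact_force: [0.1, 0.3, -1.9]
gripper_width: 0.225
```

```bash
python3 - <<'E'
from h import *
from plant import manip
s=manip.state()
im=manip.grab_frame('wrist');print(s['time'],s['tool_pos'],s['tool_rot'],s['contact_force'])
cv2.imwrite('pics/w13.png',im)
E
```

```text
34.875 [ 0.46585724 -0.33006682  0.05051409] [5.10923080e-04 9.89458252e-01 1.44816883e-01 4.20940740e-04] [ 0.08422646  0.28473707 -1.88872642]
```

View pics/w13.png

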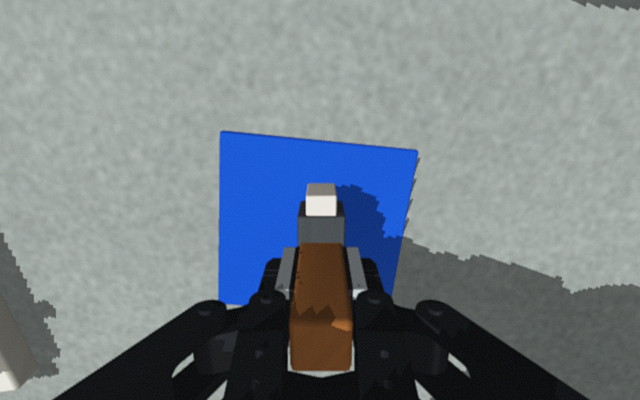

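Above the mat. Next I'll lower until light contact, expected near TCP z ≈ 0.032.

Request:
send_rows --pt "0 0 0.007 0 0 0" --pt "0 0 0.006 0 0 0" --pt "0 0 0.003 0 0 0" --pt "0 0 0.001 0 0 0" --pt "0 0 0 0 0 0"

```text
time: 35.55
tool_pos: [0.4652, -0.3298, 0.0326]
tool_rot: [-0.0, 0.989, 0.145, -0.0]
contact_force: [-0.1, 0.1, -3.0]
gripper_width: 0.228
```

Request:
send_rows --pt "0 0 0.001 0 0 0" --pt "0 0 0 0 0 0"

```text
time: 35.8
tool_pos: [0.4655, -0.3301, 0.0322]
tool_rot: [0.0, 0.989, 0.145, 0.0]
contact_force: [-0.9, -0.1, -0.9]
gripper_width: 0.223
```

Request:
send_rows --pt "0 0 0.0006 0 0 0" --pt "0 0 0 0 0 0"

```text
time: 36.05
tool_pos: [0.4656, -0.3301, 0.0322]
tool_rot: [0.0, 0.989, 0.145, 0.0]
contact_force: [-2.1, 1.6, 5.5]
gripper_width: 0.228
```

Request:
send_rows --pt "0 0 0 0 0 0" --pt "0 0 0 0 0 0" --pt "0 0 0 0 0 0" --grip 0.4

```text
time: 36.42
tool_pos: [0.4652, -0.3298, 0.0309]
tool_rot: [-0.0, 0.989, 0.145, 0.0]
contact_force: [-0.5, -0.1, 0.1]
gripper_width: 0.398
```

Request:
send_rows --pt "0 0 0 0 0 0" --pt "0 0 0 0 0 0" --pt "0 0 0 0 0 0" --pt "0 0 0 0 0 0" --grip 1

```text
time: 36.92
tool_pos: [0.4653, -0.3298, 0.0311]
tool_rot: [-0.0, 0.989, 0.145, -0.0]
contact_force: [0.0, -0.4, 0.9]
gripper_width: 1.001
```

Request:
send_rows --pt "0 0 -0.01 0 0 0" --pt "0 0 -0.03 0 0 0" --pt "0 0 -0.05 0 0 0" --pt "0 0 -0.05 0 0 0" --pt "-0.03 0 -0.02 0 0 0" --pt "0 0 0 0 0 0"

```text
time: 37.67
tool_pos: [0.4368, -0.3398, 0.1946]
tool_rot: [0.002, 0.99, 0.144, 0.002]
contact_force: [0.3, 0.0, -0.1]
gripper_width: 1.0
```

```bash
python3 - <<'E'
from h import *
from plant import manip
s=manip.state();print(s['time'],s['tool_pos'],s['gripper_width'],s['contact_force'])
im=manip.grab_frame('wrist'); cv2.imwrite('pics/w14.png',im)
im=manip.grab_frame('scene'); cv2.imwrite('pics/s14.png',im)
im=manip.grab_frame('top'); cv2.imwrite('pics/t14.png',im)
E
```

```text
37.675 [ 0.43679755 -0.33984314  0.19462578] 0.9995756012178697 [ 0.29393281  0.01319548 -0.05664174]
```

View pics/w14.png

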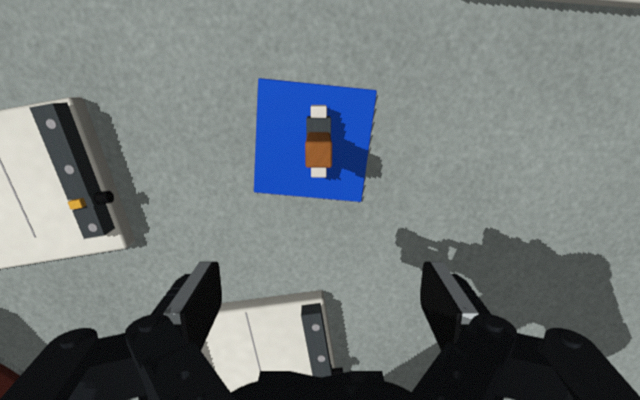

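View pics/s14.png

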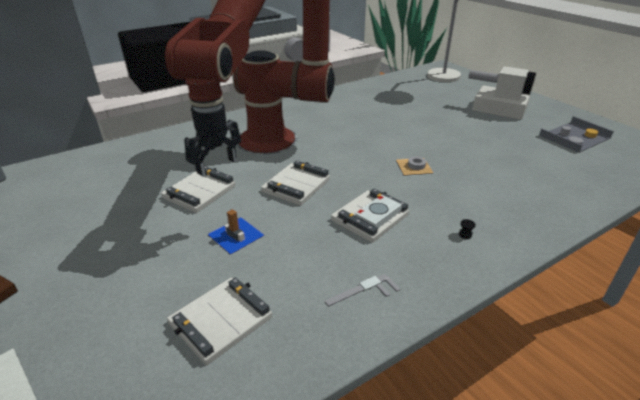

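View pics/t14.png

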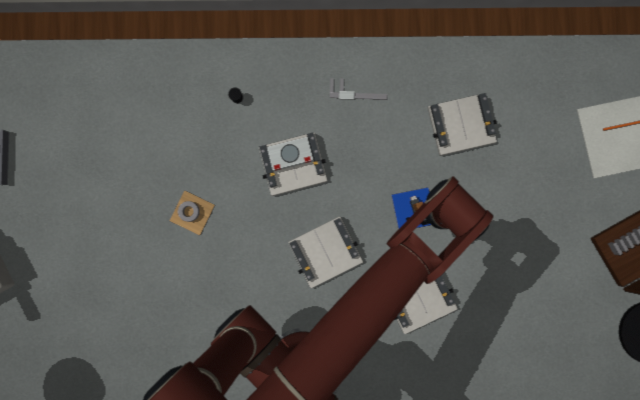

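The mallet stands upright on the mat, the insert is ahead of the gibs and on the deck, and the other things are where they were. Handing in.

```bash
python3 -c "
from plant import manip
print(manip.job_done())"
```

```text
the job is handed in; nothing more can be done
None
```

The insert is clear of both gibs and still flat on the deck, and the mallet is standing upright on its blue mat. I handed the job in at about 38 s, under the 72 s limit.

- **Tapping:** I walked the insert forward about 19 mm by pressing the mallet's white face gently on the two red marks in turn. Each push was slow and soft, not a swung tap. The highest push I read was about 14.6 N, but force is only reported at the end of each move, so a brief higher peak could have gone unseen.
- **First push:** The mallet tipped slightly under load and may have brushed the deck. I backed off, raised it and corrected the tilt, and it held after that.
- **Breaking free:** The right end, and apparently the left too, came free slightly earlier than I had worked out. I then nudged each end about 2–3 mm further for margin.
- **Last checks:**
  - The wrist pictures show both gibs sprung into the channel behind the insert. I work out its rear edge at about 4 mm past the gib ends; the camera readings carry about 1 mm of doubt.
  - The mallet is well within the mat.
  - The ring gauge, loupe and caliper look unmoved.
  - The gripper is open and touching nothing.

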